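# Find the release notch of the instrument case and pop its lid

### The arm

A 6-joint arm with a two-finger parallel gripper is mounted at the origin on the work surface. World frame = base frame: x ahead of the robot, y to its left, z up, the work surface at z = 0. Lengths are in m, angles in rad, forces in N, time in s.
With the tool pointing down it reaches from about 0.425 to 0.95 m from the base axis. Payload 3.5 kg.
Tool frame: the origin (TCP) lies on the mounting face of the last link; the fingertips stand 173 mm ahead of it and the grasp point (between the pads) lies 155 mm ahead of it; z points along the fingers, x is the direction in which the jaws open and shut, and the axes are right-handed (so a half turn about z gives the same grasp; the last joint's range is limited). The gripper opens to 85 mm and grips with 20 to 120 N. Pads are 22 mm wide; open, the fingers measure 114 mm over their backs; the gripper's body (76 mm by 85 mm) begins 54 mm behind the grasp point. The pads swing forward as they close: fully open they stand 13 mm farther back than shut.
Start: joints at [-1.303, 0.286, 1.577, -0, 1.279, -0.15], TCP at [0.274, -0.617, 0.405] pointing down, gripper open.
Joint ranges: [-2.77, 2.77], [-0.9, 2.22], [0.21, 2.48], [-1.53, 4.67], [0.24, 2.81], [-2.84, 2.84]. Speed limits (rad/s): [2.79, 2.79, 3.14, 3.14, 3.14, 3.14].

### API

Orientations are given as a unit quaternion [x, y, z, w].
In Python, from plant import get_state, read_camera, sign_off gives the robot as it stands.
- The arm moves only by the shell command python3 -m jog 'ROWS' [FORCE]. ROWS is JSON, a list of rows, each an object of numbers: "grip": the closure, from 0 (fully open) to 1 (shut); "x", "y", "z": the shift along the tool's x, y, z in mm; "rx", "ry", "rz": the turn, a rotation vector about the tool's x, y, z in degrees. A call has 1 to 8 rows; each row shifts and turns the commanded pose from where the row before left it, along the tool's axes as they then stand; what a row does not reach is not made up. A row lasts 1/12 s, in which the tool goes at most 41.7 mm and 7.16 degrees, less where a joint would pass 70% of its speed; a pose out of reach is approached as far as the arm can. A call with a gripper value outside its range is refused whole. The fingers move at their own pace and stop on an object; FORCE is the grip in N (left out, the last holds). Time passes only in rows, so rows that do not move let the fingers close. It gives the time, the measured TCP pose, the force and the opening at its end, in the units of the state.
- get_state(): the state, without advancing time (a new reading comes with each control period).
- read_camera(name): name is "scene" or "top"; returns a dict with "frame" (420x560x3 uint8, red, green, blue), "intrinsics" (3x3 intrinsics, pixels), "R" (3x3) and "t" (3): a world point X has camera coordinates R X + t. Camera axes: x right, y down, z forward; pixel columns grow to the right and rows downward; lengths in m; the calibration is good to about 2 mm. A picture is of the moment at which its call begins. There is no depth.
- sign_off(): hands the job in, once; it reports no verdict.
The state is a dict: "time": time; "qpos": joint angles; "dq": joint speeds; "joint_efforts": joint torques, N m; "eef_pos": TCP position; "tcp_rot": TCP orientation; "contact_force": force on the tool from outside, world axes, zero at the start; "wrist_torque": the same for the moment, N m; "opening": opening from 0.0 (shut) to 1.0 (fully open).
Only numpy, scipy, OpenCV 4.12 (cv2) and the standard library are available. Lean on these libraries where they do the work, as an engineer would, in place of code of your own. Each camera call takes 0.05 s, during which the arm holds its last target.

### The job

Pop open the lid of the aluminium instrument case with a fingertip: touch down on the front ledge near its left end (as seen from the robot), draw the closed fingertips along the ledge to the right until they find the notch, then press the catch inside the notch fully down, so that the lid pops up, and come away. Do not pry or push the lid itself, and leave everything else standing where it is.

Things in the scene. Friction and masses are not known exactly. Their poses are not given: they have to be found in the camera images.
- case: Aluminium instrument case, fixed: box 140 (x) by 320 mm (y), flat lid on top, lid's upper face 60 mm above the table. Along its long front (-x side, towards the robot) runs a level ledge, x = -102 to -70 mm, y = -160 to 160 mm, its flat top 55 mm above the table. Origin: centre of the box's underside, on the table; +x away from the ledge, +y towards the ledge's left end as seen from the robot, z up.
- edge_start (a point): Point on the ledge's top near its left end, on its centre line, 20 mm from the end: (-86, 140, 55) mm in the case's frame. Axes as the case's.
- ledge_mid (a point): Where the ledge's centre line passes the case's middle: (-86, 0, 55) mm in the case's frame (over the notch it is in the air). One notch, 46 mm long along y, open to the top and front, interrupts the ledge; its middle lies anywhere within 45 mm either side of this point, not given. Its floor, 12 mm below the ledge's top, is the catch. Faint seams 70 mm either side of this point are flush.
- catch (a joint): Catch plate at the bottom of the notch, 30 x 44 mm, flat-topped. Not pressed at the start. 0 = up, 0.006 m = pressed fully down (its top then 18 mm below the ledge's top, 37 mm above the table). It moves straight down against about 3 to 5 N and stays where it is left. Pressing it raises the lid.
- lid_hinge (a joint): Lid angle in rad: 0 = shut, 0.18 = popped open, its front edge then about 25 mm higher. The catch drives it (0.03 rad per mm of catch travel); it stays open when the finger leaves.
- lid: The flat perforated aluminium lid, 138 x 318 x 8 mm, hinged along the rear (+x) top edge of the case. Its origin is the middle of the hinge line; when shut its top is 60 mm above the table and its front edge lies 1 mm behind the ledge.
- bur_block: Bystander: blue bur block, 36 x 85 x 22 mm, with small burs on top to 38 mm. Origin: centre of its underside.
- vial: Bystander: small glass vial, 24 mm across, 50 mm tall. Origin: centre of its underside.
- mirror: Bystander: steel mouth mirror lying flat, about 145 mm long, 8 mm high. Origin: on its underside, near the middle of the handle.
- cotton_holder: Bystander: white fluted cotton-roll holder, 73 mm across, 50 mm tall. Origin: centre of its underside.
- bowl: Bystander: steel bowl, 116 mm across, 45 mm tall. Origin: centre of its underside.
- cup: Bystander: clear plastic cup, 72 mm across, 90 mm tall. Origin: centre of its underside.
- tin: Bystander: round open steel tin, 90 mm across, 32 mm tall. Origin: centre of its underside.
- spray: Bystander: spray can, 60 mm across, 180 mm tall. Origin: centre of its underside.
Things that resemble listed ones, but are neither listed nor needed, are in the scene too. Of the things like the part that bears catch, leave any that is black or green; of the rest the larger one is meant.

How it is judged:
On the way, in this order (a step that is already met when the one before it is completed fails the run):
1. a fingertip touches the ledge near its left end, the catch still up (contact force between the fingers and case above 0.5 N and horizontal distance between the grasp point and edge_start below 0.035 m and value of joint catch below 0.001 m), for 0.05 s.
2. the fingertip is drawn right along the ledge: touching it 55 to 100 mm left of the case middle (contact force between the fingers and case above 0.3 N and y of the grasp point in the frame of case between 0.055 and 0.1 m and x of the grasp point in the frame of case below -0.06 m and value of joint catch below 0.001 m), for 0.05 s.
3. the catch in the notch is pressed down by a finger (value of joint catch above 0.005 m and contact force between the fingers and anything else above 0.5 N and x of the grasp point in the frame of case below -0.06 m), for 0.05 s.
At the end, for the whole second after the job is handed in: The catch is down by more than 5 of its 6 mm, the lid stands open by more than 0.14 rad and is still, and no bystander is more than 25 mm from where it stood (value of joint catch above 0.005 m and value of joint lid_hinge above 0.14 rad and angular speed of lid below 0.05 rad/s and not (distance of any of bur_block, vial, mirror, cotton_holder, bowl, cup, tin, spray from where it was at the start of the episode above 0.025 m)); the robot touches nothing.
It fails at once if a finger pries or pushes the lid (more than 4 N) (contact force between the fingers and lid above 4 N).
It fails at once if a bystander is lifted, carried or shoved more than 25 mm (distance of any of bur_block, vial, mirror, cotton_holder, bowl, cup, tin, spray from where it was at the start of the episode above 0.025 m).
It also fails if it takes over 58 s, if anything falls off the work surface, if the arm or the gripper's body presses on something with over 40 N, if the wrist force passes 120 N, or if a joint passes its speed limit or range.

## Working session

There is one attempt and no reset: what is moved stays moved. The work goes in short steps, Python scripts to look and compute and a shell command to move; the robot and the scene stay as the last step left them, time stands still between calls to the robot, and variables do not carry over. Pictures are saved under pics/ and viewed, and the job is handed in when it is done.

```bash
ls; mkdir -p pics; python3 - <<'E'
from plant import get_state, read_camera
import cv2
s=get_state(); print(s)
for n in("scene","top"):
    c=read_camera(n); cv2.imwrite(f"pics/{n}0.png",c["frame"][:,:,::-1]); print(n,c["intrinsics"],c["R"],c["t"])
E
```

```text
pics
{'time': 0.0, 'qpos': array([-1.30303555e+00,  2.87212452e-01,  1.57820569e+00,  2.08591460e-05,
        1.27861287e+00, -1.49953474e-01]), 'dq': array([-0.00027408,  0.00033724,  0.00076705,  0.00035065,  0.00019892,
        0.00075428]), 'joint_efforts': array([ 7.56532845e-04, -4.05978549e+01, -2.92624784e+01, -3.54960196e-05,
        5.88457537e-03,  2.20653853e-06]), 'eef_pos': array([ 0.27381782, -0.61668884,  0.40329995]), 'tcp_rot': array([ 8.38350968e-01, -5.45129496e-01, -9.04710943e-04, -8.17304334e-04]), 'contact_force': array([-0.20432628,  0.49818251,  1.0440705 ]), 'wrist_torque': array([-0.0238759 , -0.01314923, -0.0101669 ]), 'opening': 0.9988165649404522}
scene [[378.90918576   0.         277.20540276]
 [  0.         378.90918576 201.24785158]
 [  0.           0.           1.        ]] [[-0.37726982  0.92605385 -0.00957879]
 [ 0.62114521  0.24535274 -0.74429877]
 [-0.68691056 -0.28675128 -0.6677781 ]] [ 0.23320806 -0.33388713  1.48497762]
top [[399.15086535   0.         286.80212476]
 [  0.         399.15086535 211.83057763]
 [  0.           0.           1.        ]] [[-0.0178001  -0.99982247  0.00617867]
 [-0.99223736  0.01690369 -0.12320421]
 [ 0.12307789 -0.00832375 -0.9923621 ]] [-0.00146782  0.66026055  0.78810308]
```

View pics/scene0.png

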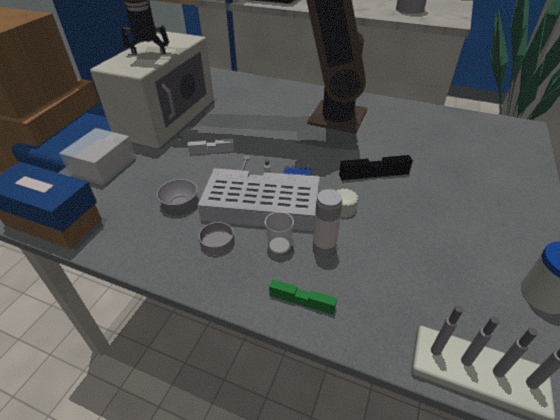

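View pics/top0.png

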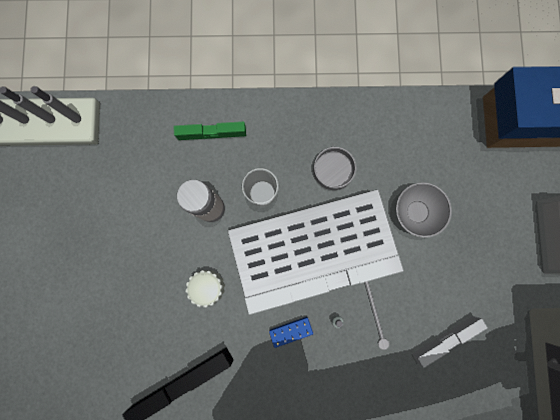

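```bash
cat > h.py <<'E'
import numpy as np, cv2
from plant import get_state, read_camera
def ray(c,u,v,z):
    d=c["R"].T@np.linalg.solve(c["intrinsics"],[u,v,1]); o=-c["R"].T@c["t"]
    return o+d*(z-o[2])/d[2]
def proj(c,X):
    p=c["intrinsics"]@(c["R"]@np.asarray(X)+c["t"]); return p[:2]/p[2]
E
python3 - <<'E'
from h import *
c=read_camera("top"); f=c["frame"][:,:,::-1]
r=f[180:380,215:415]; cv2.imwrite("pics/topz.png",cv2.resize(r,(800,800),interpolation=cv2.INTER_CUBIC)[200:800])
c=read_camera("scene"); f=c["frame"][:,:,::-1]
r=f[130:270,160:360]; cv2.imwrite("pics/scz.png",cv2.resize(r,(800,560),interpolation=cv2.INTER_CUBIC))
E
```

```text
(no output)
```

View pics/topz.png

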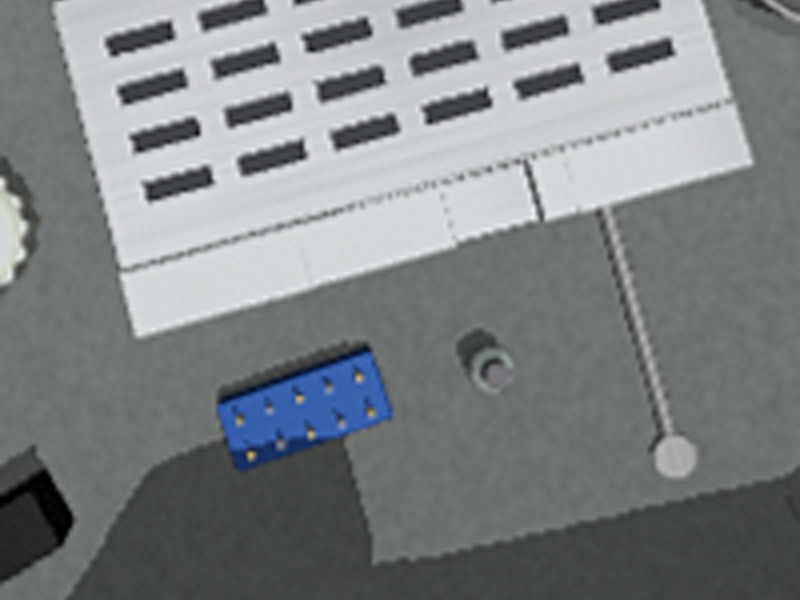

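View pics/scz.png

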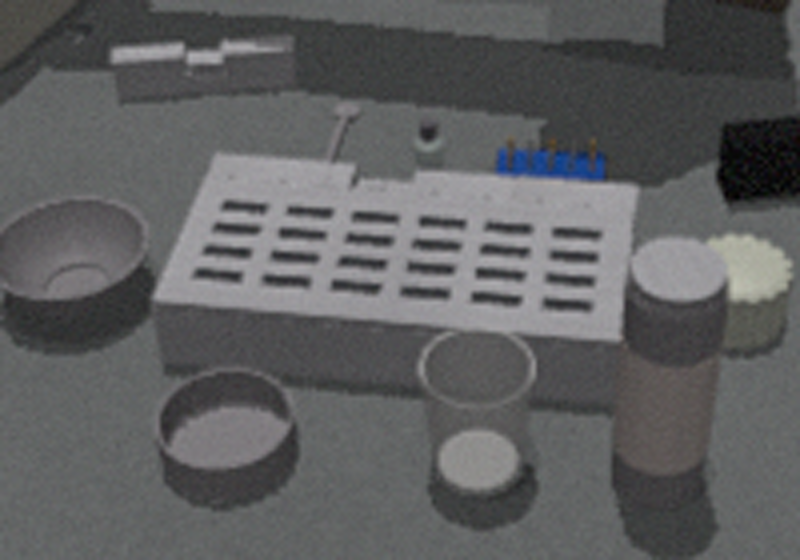

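```bash
python3 - <<'E'
from h import *
c=read_camera("top")
P=lambda X,Y,z=.055: ray(c,215+(X+.5)/4-.5,230+(Y+.5)/4-.5,z)
fl,fr,bl,br=P(135,337),P(753,162),P(120,270),P(735,100)
print(fl,fr,bl,br,"len",np.linalg.norm(fl-fr),np.linalg.norm(bl-br),np.linalg.norm(fl-bl),np.linalg.norm(fr-br))
yv=(fl-fr)+(bl-br); yaw=np.arctan2(yv[1],yv[0])-np.pi/2; print("yaw",np.degrees(yaw))
# lines fit of front edge by mask
R=np.array([[np.cos(yaw),-np.sin(yaw)],[np.sin(yaw),np.cos(yaw)]])
m=((fl+fr+bl+br)/4)[:2]; O=m-R@[-.086,0]
print("origin",O)
for n,p in dict(fl=fl,fr=fr,bl=bl,br=br,seamL=P(305,262),seamR=P(570,170),nLf=P(457,243),nLb=P(447,200),nRf=P(543,222,.055),nRb=P(527,160)).items(): print(n,R.T@(p[:2]-O)*1e3)
print("start",O+R@[-.086,.140],"mid",m)
np.savez("case.npz",O=O,R=R,yaw=yaw)
for n,(X,Y),z in [("bur1",(218,405),.022),("bur2",(370,348),.022),("bur3",(390,415),.022),("vial",(492,370),.05),("mir",(675,457),.005),("mirtop",(605,208),.005)]:
    print(n,R.T@(P(X,Y,z)[:2]-O)*1e3)
ph=(25)
# overlay check
f=c["frame"][:,:,::-1].copy(); f=cv2.resize(f[180:380,215:415],(800,800))
def d(x,y,z,col):
    w=O+R@[x,y]; u,v=proj(c,[*w,z]); cv2.circle(f,(int((u-215+.5)*4),int((v-180+.5)*4)),3,col,-1)
for x in(-.102,-.07):
  for y in np.linspace(-.16,.16,17): d(x,y,.055,(0,0,255))
for x in(-.069,.069):
  for y in(-.159,.159): d(x,y,.06,(255,0,0))
cv2.imwrite("pics/ov.png",f[100:700])
E
```

```text
[0.45640828 0.06673211 0.055     ] [ 0.53645974 -0.24381909  0.055     ] [0.48905418 0.07398443 0.055     ] [ 0.56755036 -0.23638657  0.055     ] len 0.32070280085380287 0.32014341719953 0.03344175797327124 0.031966684783074704
yaw 14.323959841035187
origin [ 0.5956946  -0.06359552]
fl [-102.71263699  160.73607451]
fr [-101.98146079 -159.96589284]
bl [-69.28736301 159.68620028]
br [ -70.01853921 -160.45638195]
seamL [-89.88867306  70.03231872]
seamR [-81.43719994 -70.13745911]
nLf [-101.00692976   -5.49202279]
nLb [-79.35864872  -6.52879217]
nRf [-102.48447457  -49.78712146]
nRb [-70.96214111 -50.72877441]
start [0.47773155 0.05077545] mid [ 0.51236814 -0.08487228]
bur1 [-150.16757393  132.3037992 ]
bur2 [-143.41278809   49.54185816]
bur3 [-178.35344401   48.72674885]
vial [-165.73588152   -5.50555373]
mir [-241.43549682  -89.0762262 ]
mirtop [-109.15740409  -90.73800386]
```

View pics/ov.png

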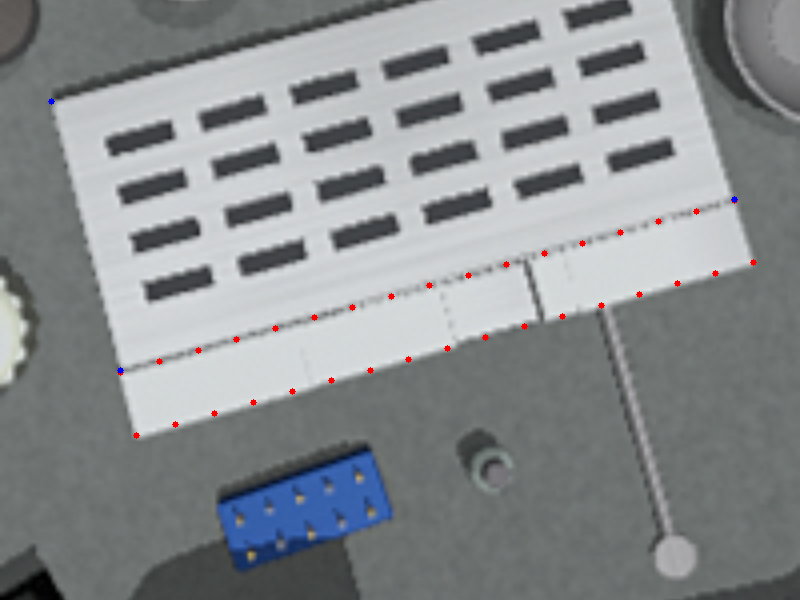

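```bash
python3 - <<'E'
from h import *
from scipy.spatial.transform import Rotation as Ro
c=read_camera("scene"); s=get_state()
R=Ro.from_quat(s["tcp_rot"]).as_matrix(); print(R)
print("tcp px",proj(c,s["eef_pos"]),"tip",proj(c,s["eef_pos"]+R[:,2]*.173))
for p in[(160,143),(214,100),(105,125)]: print(p,ray(c,*p,0))
t=read_camera("top")
for p in[(527,310),(515,390)]: print(p,ray(t,*p,0),ray(t,*p,.2))
# decoy
for p in[(420,360),(485,322)]: print(p,ray(t,*p,0.04))
yaw=np.load("case.npz")["yaw"]
a=np.degrees(np.arctan2(R[1,0],R[0,0])); print("tool x dir",a,"case y",90+np.degrees(yaw),-90+np.degrees(yaw))
E
```

```text
[[ 4.05752230e-01 -9.13983086e-01 -2.15016959e-04]
 [-9.13982729e-01 -4.05752264e-01  8.18863229e-04]
 [-8.35670759e-04 -1.35733794e-04 -9.99999642e-01]]
tcp px [137.06829573   7.3639281 ] tip [149.85558061  61.32428329]
(160, 143) [ 0.41392267 -0.53553911  0.        ]
(214, 100) [ 0.05541324 -0.51656726  0.        ]
(105, 125) [ 0.38607362 -0.80669811  0.        ]
(527, 310) [ 0.44653559 -0.51944137  0.        ] [ 0.47237999 -0.40052791  0.2       ]
(515, 390) [ 0.28513492 -0.47953891  0.        ] [ 0.34836484 -0.36986812  0.2       ]
(420, 360) [ 0.35846382 -0.27287666  0.04      ]
(485, 322) [ 0.42966013 -0.40850932  0.04      ]
tool x dir -66.06171679721183 case y 104.32395984103519 -75.67604015896481
```

```bash
python3 -m jog '[{"grip":1,"z":-20},{"grip":1,"z":-20},{"grip":1,"z":-10,"rz":5},{"grip":1,"rz":4.62},{"grip":1}]' 20
cat > st.py <<'E'
from h import *
from scipy.spatial.transform import Rotation as Ro
d=np.load("case.npz"); s=get_state(); R=Ro.from_quat(s["tcp_rot"]).as_matrix()
def cf(p): return np.r_[d["R"].T@(p[:2]-d["O"]),p[2]]*1e3
g=s["eef_pos"]+R[:,2]*.155; t=s["eef_pos"]+R[:,2]*.173
print("t",s["time"],"grasp in case mm",cf(g).round(1),"tip z",t[2].round(4)*1e3,"F",s["contact_force"].round(2),"open",round(s["opening"],3))
Rc=np.eye(3);Rc[:2,:2]=d["R"]
T=Rc@np.array([[0,-1,0],[-1,0,0],[0,0,-1.]]) # columns desired tool axes in world
print("rot err deg (tool)",np.degrees(Ro.from_matrix(R.T@T).as_rotvec()).round(2))
for y in(140,-28):
    w=np.r_[d["O"]+d["R"]@[-.088,y/1e3],.055]; print(y,"tool shift tip mm",(R.T@(w-t)*1e3).round(1))
E
python3 st.py
```

```text
t 0.35 grasp in case mm [-448.7 -456.4  249.4] tip z 231.4 F [ 0.08 -1.05 -0.43] open 1.002
rot err deg (tool) [-0.    0.03  9.61]
140 tool shift tip mm [-527.6 -455.2  176.7]
-28 tool shift tip mm [-362.  -427.1  176.6]$[0]: bad value
```

```bash
python3 -m jog '[{"grip":1.0,"x":0,"y":0,"z":-20,"rx":0,"ry":0,"rz":0},{"grip":1.0,"x":0,"y":0,"z":-20,"rx":0,"ry":0,"rz":5}]' 20; python3 st.py
```

```text
time: 0.52
eef_pos: [0.2738, -0.6167, 0.4428]
tcp_rot: [0.813, -0.582, -0.002, -0.001]
contact_force: [0.4, -0.1, -0.7]
opening: 0.746
t 0.5167 grasp in case mm [-448.7 -455.5  287.8] tip z 269.8 F [ 0.38 -0.09 -0.68] open 0.746
rot err deg (tool) [-0.01  0.27  4.54]
140 tool shift tip mm [-564.  -406.7  217.6]
-28 tool shift tip mm [-396.5 -393.3  216.8]
```

```bash
python3 -m jog '[{"grip":1,"x":0,"y":0,"z":0,"rx":0,"ry":0,"rz":4.6},{"grip":1,"x":-35,"y":-21,"z":0,"rx":0,"ry":0,"rz":0},{"grip":1,"x":-35,"y":-21,"z":0,"rx":0,"ry":0,"rz":0},{"grip":1,"x":-35,"y":-21,"z":0,"rx":0,"ry":0,"rz":0},{"grip":1,"x":-35,"y":-21,"z":0,"rx":0,"ry":0,"rz":0},{"grip":1,"x":-35,"y":-21,"z":0,"rx":0,"ry":0,"rz":0},{"grip":1,"x":-35,"y":-21,"z":0,"rx":0,"ry":0,"rz":0},{"grip":1,"x":0,"y":0,"z":0,"rx":0,"ry":0,"rz":0}]'; python3 st.py
```

```text
time: 1.18
eef_pos: [0.3453, -0.3769, 0.4446]
tcp_rot: [0.791, -0.611, -0.001, -0.001]
contact_force: [0.1, -0.7, 0.5]
opening: -0.001
t 1.1833 grasp in case mm [-319.9 -241.3  289.6] tip z 271.6 F [ 0.11 -0.74  0.51] open -0.001
rot err deg (tool) [-0.09  0.15  0.3 ]
140 tool shift tip mm [-379.4 -233.5  218. ]
-28 tool shift tip mm [-211.4 -232.6  217.5]
```

```bash
python3 -m jog '[{"grip":1,"x":-33,"y":-20,"z":0,"rx":0,"ry":0,"rz":0},{"grip":1,"x":-33,"y":-20,"z":0,"rx":0,"ry":0,"rz":0},{"grip":1,"x":-33,"y":-20,"z":0,"rx":0,"ry":0,"rz":0},{"grip":1,"x":-33,"y":-20,"z":0,"rx":0,"ry":0,"rz":0},{"grip":1,"x":-33,"y":-20,"z":0,"rx":0,"ry":0,"rz":0},{"grip":1,"x":-33,"y":-20,"z":0,"rx":0,"ry":0,"rz":0},{"grip":1,"x":-33,"y":-20,"z":0,"rx":0,"ry":0,"rz":0},{"grip":1,"x":-33,"y":-20,"z":0,"rx":0,"ry":0,"rz":0}]'; python3 st.py
```

```text
time: 1.85
eef_pos: [0.4336, -0.0851, 0.4452]
tcp_rot: [0.79, -0.614, 0.001, -0.0]
contact_force: [0.6, -0.1, 0.5]
opening: 0.0
t 1.85 grasp in case mm [-162.2   19.1  290.2] tip z 272.2 F [ 0.55 -0.11  0.53] open 0.0
rot err deg (tool) [-0.06 -0.05 -0.01]
140 tool shift tip mm [-121.2  -73.9  217.1]
-28 tool shift tip mm [ 46.8 -73.9 217.3]
```

```bash
python3 -m jog '[{"grip":1,"x":-33,"y":-20,"z":0,"rx":0,"ry":0,"rz":0},{"grip":1,"x":-33,"y":-20,"z":0,"rx":0,"ry":0,"rz":0},{"grip":1,"x":-33,"y":-20,"z":0,"rx":0,"ry":0,"rz":0},{"grip":1,"x":0,"y":0,"z":0,"rx":0,"ry":0,"rz":0},{"grip":1,"x":0,"y":0,"z":0,"rx":0,"ry":0,"rz":0},{"grip":1,"x":0,"y":0,"z":0,"rx":0,"ry":0,"rz":0}]'; python3 st.py
```

```text
time: 2.35
eef_pos: [0.4672, 0.0238, 0.4447]
tcp_rot: [0.79, -0.613, 0.0, 0.0]
contact_force: [-0.2, 0.1, -0.4]
opening: 0.0
t 2.35 grasp in case mm [-102.9  116.4  289.7] tip z 271.7 F [-0.19  0.06 -0.39] open 0.0
rot err deg (tool) [ 0.02 -0.03  0.05]
140 tool shift tip mm [-23.7 -15.  216.7]
-28 tool shift tip mm [144.3 -14.8 216.8]
```

```bash
python3 -m jog '[{"grip":1,"x":-20,"y":-15,"z":0,"rx":0,"ry":0,"rz":0},{"grip":1,"x":0,"y":0,"z":35,"rx":0,"ry":0,"rz":0},{"grip":1,"x":0,"y":0,"z":35,"rx":0,"ry":0,"rz":0},{"grip":1,"x":0,"y":0,"z":35,"rx":0,"ry":0,"rz":0},{"grip":1,"x":0,"y":0,"z":35,"rx":0,"ry":0,"rz":0},{"grip":1,"x":0,"y":0,"z":30,"rx":0,"ry":0,"rz":0},{"grip":1,"x":0,"y":0,"z":20,"rx":0,"ry":0,"rz":0},{"grip":1,"x":0,"y":0,"z":0,"rx":0,"ry":0,"rz":0}]'; python3 -m jog '[{"grip":1,"x":0,"y":0,"z":0,"rx":0,"ry":0,"rz":0},{"grip":1,"x":0,"y":0,"z":0,"rx":0,"ry":0,"rz":0},{"grip":1,"x":0,"y":0,"z":0,"rx":0,"ry":0,"rz":0}]'; python3 st.py
python3 - <<'E'
from h import *
for n,(a,b,c0,d0) in dict(top=(180,380,215,415),scene=(60,270,130,370)).items():
    f=read_camera(n)["frame"][:,:,::-1][a:b,c0:d0]; cv2.imwrite(f"pics/{n}1.png",cv2.resize(f,None,fx=2.8,fy=2.8,interpolation=cv2.INTER_CUBIC))
E
```

```text
time: 3.02
eef_pos: [0.4746, 0.0454, 0.2499]
tcp_rot: [0.789, -0.615, -0.004, 0.003]
contact_force: [-1.7, 0.4, 0.1]
opening: -0.006
time: 3.27
eef_pos: [0.4779, 0.0463, 0.2571]
tcp_rot: [0.789, -0.614, 0.002, -0.001]
contact_force: [-0.4, 0.0, 0.1]
opening: 0.001
t 3.2667 grasp in case mm [-86.3 135.3 102.1] tip z 84.1 F [-0.36  0.01  0.06] open 0.001
rot err deg (tool) [-0.24 -0.1  -0.05]
140 tool shift tip mm [-4.7  1.9 29. ]
-28 tool shift tip mm [163.3   1.7  29.3]
```

View pics/top1.png

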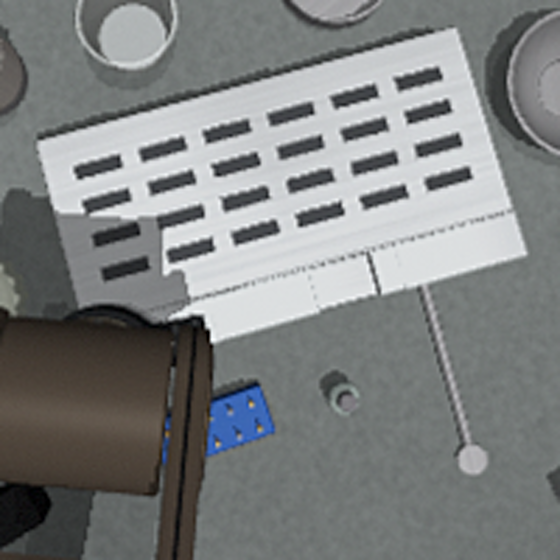

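View pics/scene1.png

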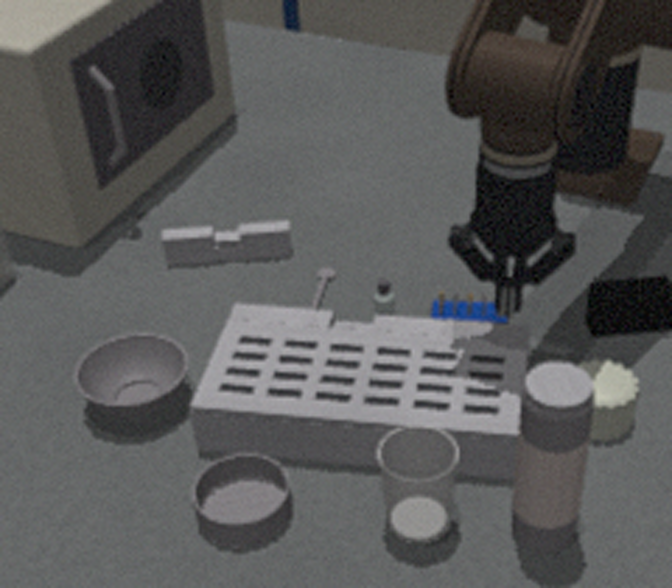

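```bash
python3 -m jog '[{"grip":1,"x":-2,"y":1,"z":6,"rx":0,"ry":0,"rz":0},{"grip":1,"x":0,"y":0,"z":6,"rx":0,"ry":0,"rz":0},{"grip":1,"x":0,"y":0,"z":6,"rx":0,"ry":0,"rz":0},{"grip":1,"x":0,"y":0,"z":4,"rx":0,"ry":0,"rz":0},{"grip":1,"x":0,"y":0,"z":2,"rx":0,"ry":0,"rz":0},{"grip":1,"x":0,"y":0,"z":1,"rx":0,"ry":0,"rz":0},{"grip":1,"x":0,"y":0,"z":0,"rx":0,"ry":0,"rz":0},{"grip":1,"x":0,"y":0,"z":0,"rx":0,"ry":0,"rz":0}]'; python3 st.py
```

```text
time: 4.03
eef_pos: [0.4754, 0.0487, 0.2297]
tcp_rot: [0.79, -0.613, 0.0, -0.0]
contact_force: [0.1, 0.6, 0.6]
opening: 0.002
t 4.0333 grasp in case mm [-88.7 138.6  74.7] tip z 56.7 F [0.05 0.61 0.59] open 0.002
rot err deg (tool) [-0.   -0.    0.02]
140 tool shift tip mm [-1.4 -0.7  1.7]
-28 tool shift tip mm [166.6  -0.7   1.7]
```

```bash
for i in 1 2; do python3 -m jog '[{"grip":1,"x":0,"y":0,"z":1,"rx":0,"ry":0,"rz":0},{"grip":1,"x":0,"y":0,"z":0,"rx":0,"ry":0,"rz":0},{"grip":1,"x":0,"y":0,"z":0,"rx":0,"ry":0,"rz":0}]'; python3 st.py|head -1; done
```

```text
time: 4.28
eef_pos: [0.4754, 0.0487, 0.2288]
tcp_rot: [0.79, -0.613, 0.0, -0.0]
contact_force: [1.2, -0.3, 0.3]
opening: -0.003
t 4.2833 grasp in case mm [-88.8 138.6  73.8] tip z 55.800000000000004 F [ 1.24 -0.28  0.32] open -0.003
time: 4.53
eef_pos: [0.4756, 0.0487, 0.2284]
tcp_rot: [0.79, -0.613, 0.0, -0.0]
contact_force: [-2.6, -0.5, 5.7]
opening: 0.003
t 4.5333 grasp in case mm [-88.6 138.5  73.4] tip z 55.4 F [-2.58 -0.52  5.69] open 0.003
```

```bash
python3 -m jog '[{"grip":1,"x":0,"y":0,"z":0.3,"rx":0,"ry":0,"rz":0},{"grip":1,"x":0,"y":0,"z":0,"rx":0,"ry":0,"rz":0},{"grip":1,"x":5,"y":0,"z":0,"rx":0,"ry":0,"rz":0},{"grip":1,"x":5,"y":0,"z":0,"rx":0,"ry":0,"rz":0},{"grip":1,"x":5,"y":0,"z":0,"rx":0,"ry":0,"rz":0},{"grip":1,"x":5,"y":0,"z":0,"rx":0,"ry":0,"rz":0}]'; python3 st.py;python3 -m jog '[{"grip":1,"x":5,"y":0,"z":0,"rx":0,"ry":0,"rz":0},{"grip":1,"x":5,"y":0,"z":0,"rx":0,"ry":0,"rz":0},{"grip":1,"x":5,"y":0,"z":0,"rx":0,"ry":0,"rz":0},{"grip":1,"x":5,"y":0,"z":0,"rx":0,"ry":0,"rz":0}]'; python3 st.py|head -1
```

```text
time: 5.03
eef_pos: [0.4809, 0.0297, 0.2285]
tcp_rot: [0.79, -0.614, 0.0, -0.001]
contact_force: [-1.5, 3.2, 5.2]
opening: -0.003
t 5.0333 grasp in case mm [-87.8 119.   73.5] tip z 55.5 F [-1.54  3.22  5.19] open -0.003
rot err deg (tool) [-0.13  0.09 -0.03]
140 tool shift tip mm [-20.9   0.2   0.5]
-28 tool shift tip mm [1.471e+02 1.000e-01 2.000e-01]
time: 5.37
eef_pos: [0.4858, 0.0103, 0.2284]
tcp_rot: [0.79, -0.614, -0.0, -0.001]
contact_force: [-0.7, 3.7, 5.2]
opening: 0.002
t 5.3667 grasp in case mm [-87.9  99.   73.4] tip z 55.4 F [-0.69  3.73  5.2 ] open 0.002
```

```bash
python3 -m jog '[{"grip":1,"x":4,"y":0,"z":0,"rx":0,"ry":0,"rz":0},{"grip":1,"x":4,"y":0,"z":0,"rx":0,"ry":0,"rz":0},{"grip":1,"x":4,"y":0,"z":0,"rx":0,"ry":0,"rz":0},{"grip":1,"x":4,"y":0,"z":0,"rx":0,"ry":0,"rz":0}]'; python3 st.py|head -1;python3 -m jog '[{"grip":1,"x":4,"y":0,"z":0,"rx":0,"ry":0,"rz":0},{"grip":1,"x":4,"y":0,"z":0,"rx":0,"ry":0,"rz":0},{"grip":1,"x":4,"y":0,"z":0,"rx":0,"ry":0,"rz":0},{"grip":1,"x":4,"y":0,"z":0,"rx":0,"ry":0,"rz":0},{"grip":1,"x":4,"y":0,"z":0,"rx":0,"ry":0,"rz":0}]'; python3 st.py|head -1
```

```text
time: 5.7
eef_pos: [0.4897, -0.0052, 0.2285]
tcp_rot: [0.79, -0.614, -0.0, -0.001]
contact_force: [-0.7, 4.7, 6.2]
opening: 0.004
t 5.7 grasp in case mm [-87.9  83.1  73.5] tip z 55.5 F [-0.72  4.69  6.18] open 0.004
time: 6.12
eef_pos: [0.4947, -0.0245, 0.2284]
tcp_rot: [0.79, -0.614, -0.0, -0.001]
contact_force: [-0.9, 4.2, 5.8]
opening: -0.005
t 6.1167 grasp in case mm [-87.9  63.2  73.4] tip z 55.4 F [-0.93  4.18  5.82] open -0.005
```

```bash
python3 -m jog '[{"grip":1,"x":4,"y":0,"z":0,"rx":0,"ry":0,"rz":0},{"grip":1,"x":4,"y":0,"z":0,"rx":0,"ry":0,"rz":0},{"grip":1,"x":4,"y":0,"z":0,"rx":0,"ry":0,"rz":0},{"grip":1,"x":4,"y":0,"z":0,"rx":0,"ry":0,"rz":0},{"grip":1,"x":4,"y":0,"z":0,"rx":0,"ry":0,"rz":0},{"grip":1,"x":4,"y":0,"z":0,"rx":0,"ry":0,"rz":0},{"grip":1,"x":4,"y":0,"z":0,"rx":0,"ry":0,"rz":0},{"grip":1,"x":4,"y":0,"z":0,"rx":0,"ry":0,"rz":0}]'; python3 st.py|head -1;python3 -m jog '[{"grip":1,"x":5,"y":0,"z":0,"rx":0,"ry":0,"rz":0},{"grip":1,"x":5,"y":0,"z":0,"rx":0,"ry":0,"rz":0},{"grip":1,"x":5,"y":0,"z":0,"rx":0,"ry":0,"rz":0},{"grip":1,"x":4,"y":0,"z":0,"rx":0,"ry":0,"rz":0}]'; python3 st.py
```

```text
time: 6.78
eef_pos: [0.5026, -0.0555, 0.2285]
tcp_rot: [0.79, -0.614, -0.0, -0.001]
contact_force: [-1.0, 4.7, 7.3]
opening: -0.004
t 6.7833 grasp in case mm [-88.   31.2  73.5] tip z 55.5 F [-1.01  4.66  7.31] open -0.004
time: 7.12
eef_pos: [0.5073, -0.074, 0.2285]
tcp_rot: [0.79, -0.614, -0.0, -0.001]
contact_force: [-1.0, 4.2, 6.9]
opening: -0.003
t 7.1167 grasp in case mm [-88.   12.1  73.5] tip z 55.5 F [-0.96  4.2   6.85] open -0.003
rot err deg (tool) [-0.09  0.11 -0.04]
140 tool shift tip mm [-127.8    0.2    0.7]
-28 tool shift tip mm [40.2  0.   0.4]
```

```bash
python3 -m jog '[{"grip":1,"x":5,"y":0,"z":0,"rx":0,"ry":0,"rz":0},{"grip":1,"x":5,"y":0,"z":0,"rx":0,"ry":0,"rz":0},{"grip":1,"x":5,"y":0,"z":0,"rx":0,"ry":0,"rz":0},{"grip":1,"x":5,"y":0,"z":0,"rx":0,"ry":0,"rz":0}]'; python3 st.py|head -1;python3 -m jog '[{"grip":1,"x":5,"y":0,"z":0,"rx":0,"ry":0,"rz":0},{"grip":1,"x":5,"y":0,"z":0,"rx":0,"ry":0,"rz":0},{"grip":1,"x":5,"y":0,"z":0,"rx":0,"ry":0,"rz":0},{"grip":1,"x":4.5,"y":0,"z":0,"rx":0,"ry":0,"rz":0},{"grip":1,"x":0,"y":0,"z":0,"rx":0,"ry":0,"rz":0},{"grip":1,"x":0,"y":0,"z":0,"rx":0,"ry":0,"rz":0}]'; python3 st.py
```

```text
time: 7.45
eef_pos: [0.5122, -0.0932, 0.2284]
tcp_rot: [0.79, -0.614, -0.0, -0.001]
contact_force: [-0.8, 4.8, 6.0]
opening: 0.001
t 7.45 grasp in case mm [-88.   -7.7  73.4] tip z 55.4 F [-0.76  4.83  6.04] open 0.001
time: 7.95
eef_pos: [0.5165, -0.1129, 0.2271]
tcp_rot: [0.79, -0.614, -0.0, 0.0]
contact_force: [-0.2, 0.0, -0.2]
opening: 0.001
t 7.95 grasp in case mm [-89.  -28.1  72.1] tip z 54.1 F [-0.23  0.05 -0.18] open 0.001
rot err deg (tool) [ 0.02  0.02 -0.02]
140 tool shift tip mm [-168.1   -1.    -0.8]
-28 tool shift tip mm [-0.1 -1.  -0.9]
```

```bash
python3 -m jog '[{"grip":1,"x":0,"y":0,"z":3,"rx":0,"ry":0,"rz":0},{"grip":1,"x":0,"y":0,"z":3,"rx":0,"ry":0,"rz":0},{"grip":1,"x":0,"y":0,"z":3,"rx":0,"ry":0,"rz":0},{"grip":1,"x":0,"y":0,"z":1,"rx":0,"ry":0,"rz":0},{"grip":1,"x":0,"y":0,"z":1,"rx":0,"ry":0,"rz":0},{"grip":1,"x":0,"y":0,"z":1,"rx":0,"ry":0,"rz":0},{"grip":1,"x":0,"y":0,"z":0,"rx":0,"ry":0,"rz":0}]'; python3 st.py|head -1;python3 -m jog '[{"grip":1,"x":0,"y":0,"z":1,"rx":0,"ry":0,"rz":0},{"grip":1,"x":0,"y":0,"z":1,"rx":0,"ry":0,"rz":0},{"grip":1,"x":0,"y":0,"z":1,"rx":0,"ry":0,"rz":0},{"grip":1,"x":0,"y":0,"z":0,"rx":0,"ry":0,"rz":0}]'; python3 st.py
```

```text
time: 8.53
eef_pos: [0.5165, -0.1125, 0.2153]
tcp_rot: [0.79, -0.613, -0.0, 0.0]
contact_force: [-0.1, 0.6, -0.1]
opening: 0.002
t 8.5333 grasp in case mm [-88.9 -27.7  60.3] tip z 42.3 F [-0.08  0.59 -0.08] open 0.002
time: 8.87
eef_pos: [0.5166, -0.1126, 0.2125]
tcp_rot: [0.79, -0.613, 0.0, -0.0]
contact_force: [-1.3, 1.0, 3.7]
opening: -0.0
t 8.8667 grasp in case mm [-88.7 -27.9  57.5] tip z 39.5 F [-1.28  1.05  3.68] open -0.0
rot err deg (tool) [-0.02 -0.    0.01]
140 tool shift tip mm [-167.9   -0.7  -15.5]
-28 tool shift tip mm [  0.1  -0.7 -15.5]
```

Pressing the catch (about 3.7 N); continue to the stop.

```bash
python3 -m jog '[{"grip":1,"x":0,"y":0,"z":1,"rx":0,"ry":0,"rz":0},{"grip":1,"x":0,"y":0,"z":1,"rx":0,"ry":0,"rz":0},{"grip":1,"x":0,"y":0,"z":0.5,"rx":0,"ry":0,"rz":0},{"grip":1,"x":0,"y":0,"z":0,"rx":0,"ry":0,"rz":0}]'; python3 st.py|head -1;python3 -m jog '[{"grip":1,"x":0,"y":0,"z":0.5,"rx":0,"ry":0,"rz":0},{"grip":1,"x":0,"y":0,"z":0.5,"rx":0,"ry":0,"rz":0},{"grip":1,"x":0,"y":0,"z":0.5,"rx":0,"ry":0,"rz":0},{"grip":1,"x":0,"y":0,"z":0,"rx":0,"ry":0,"rz":0}]'; python3 st.py|head -1
```

```text
time: 9.2
eef_pos: [0.5167, -0.1126, 0.2104]
tcp_rot: [0.79, -0.613, -0.0, -0.0]
contact_force: [-2.6, 2.2, 6.3]
opening: 0.002
t 9.2 grasp in case mm [-88.7 -27.9  55.4] tip z 37.400000000000006 F [-2.65  2.24  6.34] open 0.002
time: 9.53
eef_pos: [0.517, -0.1127, 0.2103]
tcp_rot: [0.79, -0.613, -0.001, 0.0]
contact_force: [-7.3, 2.7, 15.7]
opening: -0.003
t 9.5333 grasp in case mm [-88.6 -28.   55.3] tip z 37.3 F [-7.3   2.71 15.66] open -0.003
```

```bash
python3 -m jog '[{"grip":1,"x":0,"y":0,"z":-2,"rx":0,"ry":0,"rz":0},{"grip":1,"x":0,"y":0,"z":-5,"rx":0,"ry":0,"rz":0},{"grip":1,"x":0,"y":0,"z":-10,"rx":0,"ry":0,"rz":0},{"grip":1,"x":0,"y":0,"z":-15,"rx":0,"ry":0,"rz":0},{"grip":1,"x":0,"y":2,"z":-25,"rx":0,"ry":0,"rz":0},{"grip":1,"x":0,"y":2,"z":-25,"rx":0,"ry":0,"rz":0},{"grip":1,"x":0,"y":0,"z":-25,"rx":0,"ry":0,"rz":0},{"grip":1,"x":0,"y":0,"z":-25,"rx":0,"ry":0,"rz":0}]'; python3 -m jog '[{"grip":1,"x":0,"y":0,"z":-25,"rx":0,"ry":0,"rz":0},{"grip":1,"x":0,"y":0,"z":-15,"rx":0,"ry":0,"rz":0},{"grip":1,"x":0,"y":0,"z":0,"rx":0,"ry":0,"rz":0},{"grip":1,"x":0,"y":0,"z":0,"rx":0,"ry":0,"rz":0},{"grip":1,"x":0,"y":0,"z":0,"rx":0,"ry":0,"rz":0}]'; python3 st.py|head -1
python3 - <<'E'
from h import *
for n in("top","scene"):
    f=read_camera(n)["frame"][:,:,::-1]; cv2.imwrite(f"pics/{n}2.png",f)
E
```

```text
time: 10.2
eef_pos: [0.5125, -0.1136, 0.3418]
tcp_rot: [0.79, -0.613, 0.0, -0.0]
contact_force: [0.6, -0.6, 1.0]
opening: -0.004
time: 10.62
eef_pos: [0.5123, -0.1135, 0.379]
tcp_rot: [0.79, -0.613, -0.001, 0.0]
contact_force: [-0.5, 0.5, -0.2]
opening: -0.005
t 10.6167 grasp in case mm [-93.4 -27.5 224. ] tip z 206.0 F [-0.45  0.46 -0.22] open -0.005
```

View pics/top2.png

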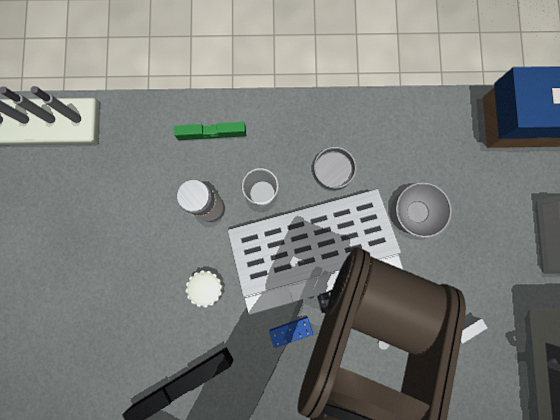

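View pics/scene2.png

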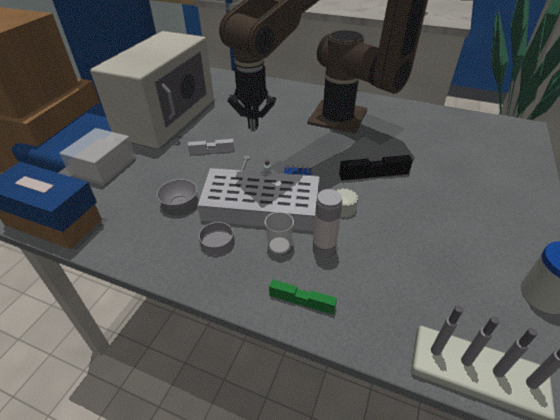

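```bash
python3 - <<'E'
from h import *
d=np.load("case.npz"); c=read_camera("top"); f=c["frame"][:,:,::-1]
f=cv2.resize(f[180:330,215:415],(800,600),interpolation=cv2.INTER_CUBIC)
for th,col in((0,(0,0,255)),(.18,(0,200,0))):
  for y in(.159,.1,-.159):
    w=np.r_[d["O"]+d["R"]@[.069-.138*np.cos(th),y],.06+.138*np.sin(th)]
    u,v=proj(c,w); cv2.circle(f,(int((u-215+.5)*4),int((v-180+.5)*4)),3,col,-1)
cv2.imwrite("pics/lid.png",f)
E
```

```text
(no output)
```

View pics/lid.png

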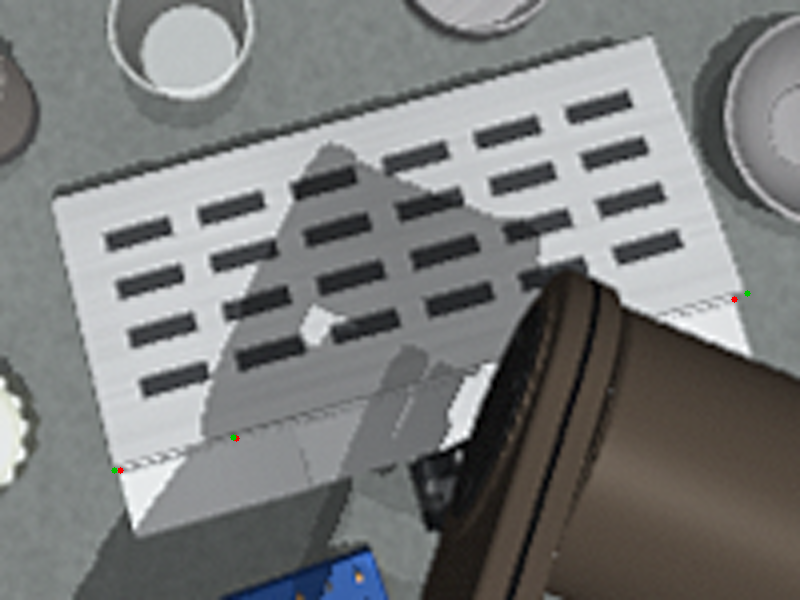

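```bash
python3 -c "
from plant import sign_off,get_state
s=get_state();print(s['time'],s['contact_force'],abs(s['dq']).max());print(sign_off())"
```

```text
10.7667 [ 0.26563923 -0.37159527  0.12945626] 0.0071206505119448486
the job is handed in; nothing more can be done
None
```

I popped the lid open and handed the job in at about 10.8 s; sign-off gives no verdict.

- **Touchdown and draw:** I found the case in the top picture. The closed fingertips touched down on the ledge about 139 mm left of the case's middle, at roughly 5.7 N. I drew them right along it at about 5–7 N; readings at 99, 83 and 63 mm left of the middle all showed contact.
- **Notch and press:** The contact force vanished as the fingertips came over the notch, about 28 mm right of the middle, where the picture had put it. I pressed the catch to its stop, with the tip 37.3 mm above the table against the 37 mm expected. The force was about 4 N while it moved and 16 N at the stop.
- **Last checks:** After I lifted away, the tips were about 206 mm up and the measured force was within noise. In the top picture the lid's front corners matched the prediction for 0.18 rad open rather than shut. By eye, the bystanders stood where they had been; the arm partly hid the mirror and hid the vial in the top view.
- **Failed or disagreed:** The first jog call was refused, because every row must give all seven values, and nothing moved. On the fast descent, well above the case, the tool ran about 7 mm past its target before settling, so I made the later moves near the case slowly. No check disagreed at the end.

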